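# Load a sample cassette into a sprung holder

## Task

Lift the orange-topped sample cassette out of its stand by its end faces (the stand covers its window sides), set it down upright on the grey mat without dropping it, and let go. Then take it again by its two window sides, push the holder's spring-loaded blue jaw back with it and lower it into the pocket, so that it is left standing flat on the pocket floor between the cheeks, clamped against the lip by the jaw. Never tip or drop the cassette, and leave the green-topped cassette, the beaker and the bottle where they are.

Things in the scene. Friction and masses are not known exactly. Their poses are not given: they have to be found in the camera images.
- cassette: Cassette to load: aluminium block 50 mm along its x, 36 mm along y, 60 mm tall, about 150 g; orange top (uppermost 7 mm), amber windows on the two y faces. Origin at the centre of its underside, z up. Same when turned half a turn about z. Starts upright in one of the two stand bays, its x along the stand's x.
- spare: A like cassette with a green top and green windows, same size and axes, in the other bay of the stand. Leave it alone.
- stand: Fixed white two-bay stand, origin: centre of underside. Floor plate 70 (x) by 110 (y) mm, 4 mm thick. Three upright walls at y = -46, 0, +46 mm, each 24 mm long in x (centred), 6 mm thick, tops at z = 64 mm, level with the cassettes' tops: they cover the cassettes' y (window) faces with 2 mm to spare each side; the x (end) faces are free. Bay centres at y = -23 and +23 mm.
- mat: Fixed grey mat, 120 mm by 120 mm, 3 mm thick, origin at the centre of its underside: the set-down place.
- holder: Fixed holder, origin on the bench under the pocket; x points from lip to jaw. Base plate 8 mm thick, x -50 to 85, y -42 to 42 mm. Black lip: inner face x = -25 mm, 8 mm thick, 36 mm wide, top z = 20 mm. Black cheeks: inner faces y = -22 and 22 mm, x -25 to 9 mm, tops z = 18 mm. Above these the pocket is open on the lip side and both y sides. Spring bracket at x 70 to 80 mm, top z = 52 mm.
- pocket (a point): Centre of the pocket floor, 8 mm above the bench; axes as the holder's. The underside centre of a properly seated cassette lies here, cassette x along this x (either way round).
- jaw_face (a point): Top centre edge of the blue jaw's pressing face, moves with the jaw; axes as the holder's. The upright face looks to the holder's -x, is 32 mm wide and spans z = 10 to 57 mm above the bench. With the jaw joint at 0 it lies at x = 11 mm in the holder's frame (gap from lip to jaw 36 mm).
- jaw (a joint): Travel of the sprung jaw along the holder's +x, m: 0 at rest (shut), 0.022 fully back (gap 58 mm). Spring force about 3.6 N at 0, 8 N at 0.014, 10 N at 0.022; damped, closes by itself in under half a second when let go. Reads about 0.014 with a cassette clamped.
- beaker: Glass beaker, 68 mm across, 90 mm tall, origin at the centre of its underside. Leave it alone.
- bottle: Amber bottle with white cap, 56 mm across, 120 mm tall, origin at the centre of its underside. Leave it alone.
Mind the look-alikes: they are no part of the job. Leave any black look-alike of the cassette alone.

How it is judged:
By the outcome, as a careful person would: the job done as asked, in the order asked, and still so for the second after the job is handed in, with the robot touching nothing.
It also fails if it takes over 67 s, if anything falls off the work surface, if the arm or the gripper's body presses on something with over 40 N, if the wrist force passes 120 N, or if a joint passes its speed limit or range.

## Robot

A 6-joint arm with a two-finger parallel gripper is mounted at the origin on the work surface. World frame = base frame: x ahead of the robot, y to its left, z up, the work surface at z = 0. Lengths are in mm, angles in degrees, forces in N, time in s.
With the tool pointing down it reaches from about 375 to 900 mm from the base axis. Payload 3.1 kg.
Tool frame: the origin (TCP) lies midway between the tips of the shut fingers; the grasp point (between the pads) lies 19 mm behind it; z points along the fingers, y is the line along which they close (so a half turn about z gives the same grasp; the last joint's range is limited). The gripper opens to 87 mm and grips with 3 to 60 N. Pads are 19 mm wide; open, the fingers measure 117 mm over their backs; the gripper's body (75 mm by 190 mm) begins 51 mm behind the grasp point.
Start: joints at [-80.415, 30.224, 82.088, -0, 67.689, -10.227], TCP at [211.865, -587.971, 222.548] pointing down, gripper open.
Joint ranges: [-176.69, 176.69], [-43.24, 126.21], [12.49, 139.97], [-82, 262], [0, 151.66], [-163.58, 163.58]. Speed limits (degrees/s): [159.86, 159.86, 180, 180, 180, 180].

## Interface

Orientations are given as a 3x3 rotation matrix whose columns are the frame's x, y, z axes.
In Python, from station import status, imaging, order gives the robot as it stands.
- The arm moves only by the tool send_rows, never from a script. Its argument "deltas" is a list of rows, each a list of 7 numbers: the opening, from -1 (shut) to 1 (fully open), so that 0 is half open, then the shift along the tool's x, y, z in m, then the turn, a rotation vector about the tool's x, y, z in rad. A call has 1 to 5 rows; each row is the pose to reach, as a shift and turn from the pose commanded when the call began, along the tool's axes at that moment; what a row does not reach only later rows make up. A row lasts 1/12 s, in which the tool goes at most 41.7 mm and 7.16 degrees, less where a joint would pass 70% of its speed; a pose out of reach is approached as far as the arm can. A call with a gripper value outside its range is refused whole. The fingers move at their own pace and stop on an object; "newtons" is the grip in N (left out, the last holds). Time passes only in rows, so rows that repeat a pose let the fingers close. It gives the time, the measured TCP pose, the force, the opening and the grip force at its end, in the units of the state.
- status.read_state(): the state, without advancing time (a new reading comes with each control period).
- imaging.capture(name): name is "scene" or "top" or "wrist"; returns a dict with "pixels" (420x560x3 uint8, red, green, blue), "K" (3x3 intrinsics, pixels), "R" (3x3) and "t" (3): a world point X has camera coordinates R X + t. Camera axes: x right, y down, z forward; pixel columns grow to the right and rows downward; lengths in mm; the calibration is good to about 2 mm. A picture is of the moment at which its call begins. There is no depth.
- order.close_job(): hands the job in; it is judged then, once.
The state is a dict: "clock": time; "joint_positions": joint angles; "dq": joint speeds; "tau": joint torques, N m; "tcp_pos": TCP position; "orientation": TCP orientation; "force": force on the tool from outside, world axes, zero at the start; "torque": the same for the moment, N m; "finger_gap": finger opening in mm; "grasp_force": force on a finger pad.
Only numpy, scipy, OpenCV 4.12 (cv2) and the standard library are available. Lean on these libraries where they do the work, as an engineer would, in place of code of your own. Each camera call takes 0.05 s, during which the arm holds its last target. There are 200 camera calls.

## Working session

There is one attempt and no reset: what is moved stays moved. The work goes in short steps, Python scripts to look and compute and a tool call to move; the robot and the scene stay as the last step left them, time stands still between calls to the robot, and variables do not carry over. Pictures are saved under pics/ and viewed, at most 10 in all, crops included, and the job is handed in when it is done.

Besides the shell and the picture viewer there is one more tool, called as a command line: name --pt "numbers of a row" for each row, then --argument value for the rest. send_rows: Moves the arm, as the interface text tells. Its arguments: {"type":"object","properties":{"deltas":{"type":"array"},"newtons":{"type":"number"}},"required":["deltas"]}

```bash
mkdir -p pics; ls; cat > h.py <<'E'
import numpy as np, cv2
from station import status, imaging, order
def cap(n,save=None):
    d=imaging.capture(n)
    d={k:np.array(v) for k,v in d.items()}
    if save: cv2.imwrite('pics/'+save,d['pixels'][:,:,::-1])
    return d
def ray(d,u,v,z):
    D=d['R'].T@np.linalg.solve(d['K'],[u,v,1.]); C=-d['R'].T@d['t']
    return C+D*(z-C[2])/D[2]
def proj(d,X):
    p=d['K']@(d['R']@np.array(X,float)+d['t']); return p[:2]/p[2]
E
python3 - <<'E'
from h import *
for n in('scene','top'):
    d=cap(n,n+'1.png'); print(n,(-d['R'].T@d['t']).round(),d['R'].round(2).tolist(),d['K'][0,0])
s=status.read_state(); print(s)
E
```

```text
pics
scene [ 875. -417.  549.] [[0.79, 0.61, -0.01], [0.41, -0.55, -0.73], [-0.45, 0.57, -0.69]] 433.756962120182
top [403.   2. 854.] [[0.03, -1.0, 0.02], [-0.98, -0.03, -0.19], [0.19, -0.01, -0.98]] 412.6813898223152
{'clock': 0.1, 'joint_positions': array([-8.04129604e+01,  3.02727700e+01,  8.21475448e+01,  1.99114945e-04,
        6.76910527e+01, -1.02264894e+01]), 'dq': array([-0.0143389 , -0.05059269, -0.15598446, -0.03453278,  0.13152522,
       -0.03940382]), 'tau': array([-1.48962818e-04, -4.40984774e+01, -1.77151716e+01,  6.34365971e-02,
        5.33985836e-02, -4.51404196e-05]), 'tcp_pos': array([ 211.77663045, -587.33377385,  221.68715395]), 'orientation': array([[ 9.40801262e-01,  3.38958527e-01, -3.20549688e-04],
       [ 3.38958500e-01, -9.40799373e-01,  1.91711874e-03],
       [ 3.48250799e-04, -1.91228077e-03, -9.99998111e-01]]), 'force': array([-0.23412131, -0.02648343,  0.57910637]), 'torque': array([ 0.0411057 ,  0.01821909, -0.02348634]), 'grasp_force': 0.0, 'finger_gap': 87.00992249823575}
```

View pics/scene1.png

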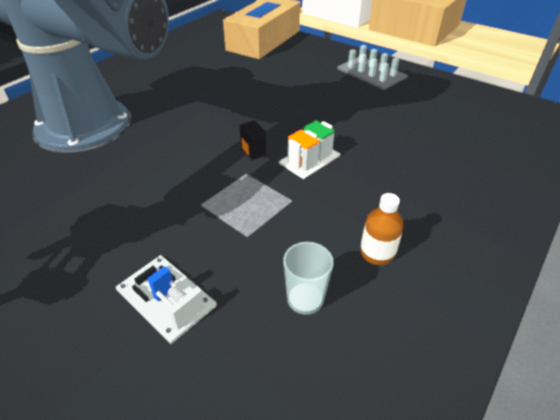

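View pics/top1.png

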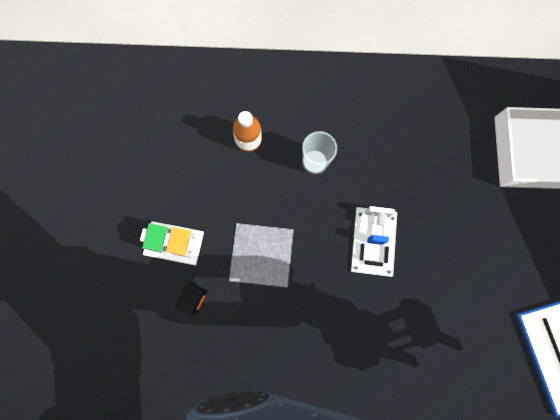

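The scene view shows the orange top at (303,139), green (320,130), mat (247,205), holder with blue jaw (162,282), beaker (307,278), bottle (381,230) and the black look-alike (253,140). In the top view, orange is at (178,242), mat (262,255) and holder (374,241).

```bash
cat >> h.py <<'E'
def blob(d,lo,hi,roi=None):
    "largest contour in an HSV range, roi=(u0,v0,u1,v1)"
    m=cv2.inRange(cv2.cvtColor(d['pixels'],cv2.COLOR_RGB2HSV),np.array(lo),np.array(hi))
    if roi:
        k=np.zeros_like(m);k[roi[1]:roi[3],roi[0]:roi[2]]=1;m=m*k
    m=cv2.morphologyEx(m,cv2.MORPH_CLOSE,np.ones((3,3)))
    return max(cv2.findContours(m,cv2.RETR_EXTERNAL,cv2.CHAIN_APPROX_NONE)[0],key=cv2.contourArea)[:,0].astype(float)
def rect(d,c,z):
    "min-area rectangle of contour cast on plane z: centre, sizes, long-axis angle"
    P=np.array([ray(d,u,v,z)[:2] for u,v in c],np.float32)
    r=cv2.minAreaRect(P);b=cv2.boxPoints(r);e=[b[1]-b[0],b[2]-b[1]]
    L=max(e,key=np.linalg.norm)
    return np.round(r[0],1),np.round(sorted(map(np.linalg.norm,e)),1),round(np.degrees(np.arctan2(L[1],L[0]))%180,1)
E
python3 - <<'E'
from h import *
S=dict(orange=((8,150,120),(22,255,255),64),green=((45,120,80),(80,255,255),64),blue=((105,150,80),(125,255,255),57),mat=((0,0,60),(179,60,190),3),base=((0,0,190),(179,40,255),8))
R={'top':dict(orange=(150,215,210,270),green=(120,215,180,270),blue=(345,200,410,285),mat=(222,215,302,295),base=(340,195,410,285)),
'scene':dict(orange=(283,120,328,160),green=(300,115,340,150),blue=(140,255,185,310),mat=(195,170,295,240),base=(105,245,225,345))}
for n in R:
    d=cap(n)
    for k,(lo,hi,z) in S.items():
        try:print(n,k,*rect(d,blob(d,lo,hi,R[n][k]),z))
        except Exception as e: print(n,k,e)
E
```

```text
top orange [494.2 177.6] [36.7 47.9] 169.6
top green [500.3 223.6] [37.2 49.8] 170.9
top blue [ 509.1 -208.3] [15.8 37.3] 89.0
top mat [479.3  18.2] [162.3 165.6] 91.7
top base [ 514.8 -214.4] [ 85.7 141.4] 174.5
scene orange [497.5 174.4] [41.9 56.3] 169.0
scene green [502.8 220.5] [41.9 55.6] 169.9
scene blue [ 527.5 -222.3] [32.3 51.9] 154.4
scene mat [479.2  18.4] [180. 186.] 126.5
scene base [ 514.6 -215.5] [ 85.2 135.8] 174.6
```

```bash
cat >> h.py <<'E'
from scipy.spatial.transform import Rotation as Ro
def yaw(): R=np.array(status.read_state()['orientation']); return np.degrees(np.arctan2(R[1,1],R[0,1]))
def plan(p,y,n=1):
    "per-call (shift m, rotvec rad) in tool axes to bring the TCP to p, pointing down, tool y at yaw y"
    s=status.read_state(); R=np.array(s['orientation']); c=np.array(s['tcp_pos'])
    t=np.radians(y); Y=np.array([np.cos(t),np.sin(t),0]); Z=np.array([0,0,-1.]); G=np.c_[np.cross(Y,Z),Y,Z]
    w=Ro.from_matrix(R.T@G).as_rotvec()
    for i in range(n):
        A=R@Ro.from_rotvec(w*i/n).as_matrix()
        print((A.T@(np.array(p)-c)/n/1000).round(4).tolist(),(w/n).round(4).tolist())
E
python3 - <<'E'
from h import *
plan((495,177,200),-9,5)
d=cap('top'); print(ray(d,262,255,3),ray(d,190,298,60),ray(d,190,298,0))
E
```

```text
[0.1051, -0.1247, 0.0046] [-0.0002, -0.0002, -0.2136]
[0.1291, -0.0995, 0.0045] [-0.0002, -0.0002, -0.2136]
[0.1473, -0.0699, 0.0045] [-0.0002, -0.0002, -0.2136]
[0.1588, -0.0371, 0.0044] [-0.0002, -0.0002, -0.2136]
[0.163, -0.0026, 0.0044] [-0.0002, -0.0002, -0.2136]
[476.80074357  16.92822848   3.        ] [387.57557134 148.37142542  60.        ] [386.41492166 159.45785939   0.        ]
```

send_rows --pt "1 0.021 -0.025 0.001 0 0 -0.043" --pt "1 0.042 -0.05 0.002 0 0 -0.085" --pt "1 0.063 -0.075 0.003 0 0 -0.128" --pt "1 0.084 -0.1 0.004 0 0 -0.171" --pt "1 0.105 -0.125 0.0046 0 0 -0.2136"

```text
clock: 0.67
tcp_pos: [268.5, -433.2, 217.8]
orientation: [[0.847, 0.532, -0.0], [0.532, -0.847, 0.0], [0.0, -0.0, -1.0]]
force: [1.3, 0.5, 0.2]
finger_gap: 87.3
grasp_force: 0.0
```

send_rows --pt "1 0.026 -0.02 0.001 0 0 -0.043" --pt "1 0.052 -0.04 0.002 0 0 -0.085" --pt "1 0.077 -0.06 0.003 0 0 -0.128" --pt "1 0.103 -0.08 0.004 0 0 -0.171" --pt "1 0.129 -0.1 0.0045 0 0 -0.2136"

```text
clock: 1.08
tcp_pos: [324.8, -280.1, 213.5]
orientation: [[0.715, 0.699, 0.0], [0.699, -0.715, -0.0], [0.0, 0.0, -1.0]]
force: [0.3, 0.4, 0.5]
finger_gap: 86.7
grasp_force: 0.0
```

send_rows --pt "1 0.029 -0.014 0.001 0 0 -0.043" --pt "1 0.059 -0.028 0.002 0 0 -0.085" --pt "1 0.088 -0.042 0.003 0 0 -0.128" --pt "1 0.118 -0.056 0.004 0 0 -0.171" --pt "1 0.147 -0.07 0.0045 0 0 -0.2136"

```text
clock: 1.5
tcp_pos: [381.2, -127.3, 209.1]
orientation: [[0.55, 0.835, 0.0], [0.835, -0.55, -0.0], [0.0, 0.0, -1.0]]
force: [0.5, -0.0, 0.5]
finger_gap: 86.6
grasp_force: 0.0
```

send_rows --pt "1 0.032 -0.007 0.001 0 0 -0.043" --pt "1 0.064 -0.015 0.002 0 0 -0.085" --pt "1 0.095 -0.022 0.003 0 0 -0.128" --pt "1 0.127 -0.03 0.004 0 0 -0.171" --pt "1 0.159 -0.037 0.0045 0 0 -0.2136"

```text
clock: 1.92
tcp_pos: [437.9, 25.9, 204.5]
orientation: [[0.36, 0.933, 0.0], [0.933, -0.36, -0.0], [-0.0, 0.0, -1.0]]
force: [0.4, -1.5, 0.1]
finger_gap: 86.8
grasp_force: 0.0
```

send_rows --pt "1 0.033 -0.001 0.001 0 0 -0.043" --pt "1 0.065 -0.001 0.002 0 0 -0.085" --pt "1 0.098 -0.002 0.003 0 0 -0.128" --pt "1 0.13 -0.002 0.004 0 0 -0.171" --pt "1 0.163 -0.003 0.0045 0 0 -0.2136"

```text
clock: 2.33
tcp_pos: [494.3, 178.9, 199.9]
orientation: [[0.154, 0.988, 0.0], [0.988, -0.154, -0.0], [-0.0, 0.0, -1.0]]
force: [0.3, 0.2, -0.3]
finger_gap: 86.6
grasp_force: 0.0
```

```bash
python3 - <<'E'
from h import *
d=cap('wrist','w1.png'); print((-d['R'].T@d['t']).round())
for n,lo,hi in(('orange',(8,150,120),(22,255,255)),('green',(45,120,80),(80,255,255))): 
    c=blob(d,lo,hi); print(n,c.min(0),c.max(0),*rect(d,c,64))
print(proj(d,(495,177,64)))
E
```

```text
[505. 244. 363.]
orange [241. 323.] [559. 341.] [587.1  37.5] [ 18.1 285.2] 171.2
green [243. 115.] [305. 160.] [501.5 223.9] [34.7 48.6] 171.1
[274.6594533  196.85908313]
```

View pics/w1.png

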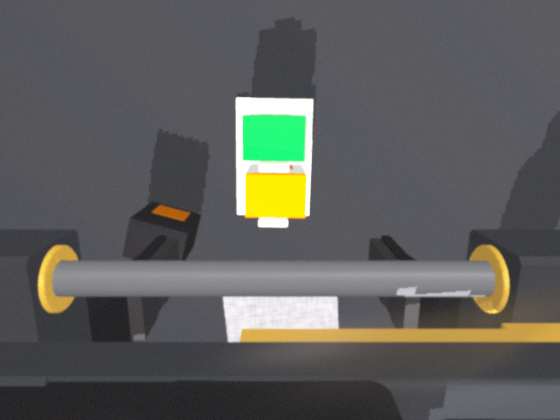

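The wrist view shows the orange top at (275,195), green at (274,138), mat below at (282,320), look-alike at (165,230) well clear. The fingers straddle correctly along the cassette's long axis.

```bash
python3 - <<'E'
from h import *
d=cap('wrist')
c=blob(d,(8,150,120),(32,255,255),(230,150,330,235)); print(c.min(0),c.max(0),*rect(d,c,64))
c=blob(d,(0,0,100),(179,60,255),(215,296,345,325)); print(c.min(0),c.max(0))
for u,v in((224,298),(338,298)): print(ray(d,u,v,3))
plan((495,177,26),-9)
E
```

```text
[241. 181.] [302. 225.] [495.2 177.7] [37.  50.5] 171.3
[215. 296.] [344. 324.]
[428.14616266  70.09212229   3.        ]
[546.17620594  51.86655328   3.        ]
[-0.0046, -0.0006, 0.1741] [0.0028, -0.0022, 0.0053]
```

send_rows --pt "1 -0.001 0 0.025 0 0 0.004" --pt "1 -0.002 0 0.055 0 0 0.004" --pt "1 -0.002 0 0.085 0 0 0.004" --pt "1 -0.002 0 0.11 0 0 0.004" --pt "1 -0.002 0 0.12 0 0 0.004"

```text
clock: 2.85
tcp_pos: [491.2, 174.2, 77.1]
orientation: [[0.161, 0.987, -0.006], [0.987, -0.161, -0.001], [-0.002, -0.006, -1.0]]
force: [-0.6, 0.2, 0.2]
finger_gap: 87.1
grasp_force: 0.0
```

```bash
python3 - <<'E'
from h import *
s=status.read_state();print(s['tcp_pos'],s['orientation'].round(4).tolist())
plan((495.2,177.7,26),-8.8)
E
```

```text
[491.17568214 174.21201448  77.08235073] [[0.1612, 0.9869, -0.0062], [0.9869, -0.1612, -0.001], [-0.002, -0.0059, -1.0]]
[0.0042, 0.0037, 0.0511] [-0.0059, 0.002, -0.0083]
```

send_rows --pt "1 0 0 0 0 0 0" --pt "1 0 0 0 0 0 0"

```text
clock: 3.02
tcp_pos: [493.8, 174.9, 80.1]
orientation: [[0.161, 0.987, -0.0], [0.987, -0.161, -0.0], [-0.0, -0.0, -1.0]]
force: [0.3, -0.2, 0.3]
finger_gap: 86.8
grasp_force: 0.0
```

```bash
python3 - <<'E'
from h import *
s=status.read_state();print(s['tcp_pos'],s['orientation'].round(4).tolist())
plan((495.2,177.7,26),-8.8)
E
```

```text
[493.77897105 174.88173596  80.14832955] [[0.1609, 0.987, -0.0004], [0.987, -0.1609, -0.0001], [-0.0002, -0.0004, -1.0]]
[0.003, 0.001, 0.0541] [-0.0004, 0.0002, -0.008]
```

send_rows --pt "1 0.003 0.001 0.005 0 0 -0.008" --pt "1 0.003 0.001 0.02 0 0 -0.008" --pt "1 0.003 0.001 0.04 0 0 -0.008" --pt "1 0.003 0.001 0.054 0 0 -0.008" --pt "1 0.003 0.001 0.054 0 0 -0.008"

```text
clock: 3.43
tcp_pos: [494.8, 178.1, 25.2]
orientation: [[0.152, 0.988, -0.001], [0.988, -0.152, -0.0], [-0.0, -0.001, -1.0]]
force: [-0.5, 0.2, -0.2]
finger_gap: 86.8
grasp_force: 0.0
```

send_rows --pt "1 0 0 0 0 0 0" --pt "-1 0 0 0 0 0 0" --pt "-1 0 0 0 0 0 0" --pt "-1 0 0 0 0 0 0" --pt "-1 0 0 0 0 0 0" --newtons 25

```text
clock: 3.85
tcp_pos: [495.7, 178.2, 26.8]
orientation: [[0.152, 0.988, 0.002], [0.988, -0.152, 0.0], [0.0, 0.002, -1.0]]
force: [-1.1, 0.7, -0.1]
finger_gap: 67.8
grasp_force: 0.0
```

send_rows --pt "-1 0 0 0 0 0 0" --pt "-1 0 0 0 0 0 0" --pt "-1 0 0 0 0 0 0" --pt "-1 0 0 0 0 0 0" --pt "-1 0 0 0 0 0 0"

```text
clock: 4.27
tcp_pos: [495.3, 178.1, 26.1]
orientation: [[0.152, 0.988, 0.0], [0.988, -0.152, 0.0], [0.0, 0.0, -1.0]]
force: [0.1, -0.5, 2.1]
finger_gap: 50.1
grasp_force: 24.9
```

Gripped at 50 mm. Lift straight up and check.

send_rows --pt "-1 0 0 -0.006 0 0 0" --pt "-1 0 0 -0.02 0 0 0" --pt "-1 0 0 -0.04 0 0 0" --pt "-1 0 0 -0.06 0 0 0" --pt "-1 0 0 -0.08 0 0 0"

```text
clock: 4.68
tcp_pos: [494.3, 178.0, 106.5]
orientation: [[0.152, 0.988, -0.002], [0.988, -0.152, -0.0], [-0.0, -0.002, -1.0]]
force: [-0.4, 0.1, -1.8]
finger_gap: 49.8
grasp_force: 24.9
```

send_rows --pt "-1 0 0 -0.012 0 0 0" --pt "-1 0 0 -0.018 0 0 0" --pt "-1 0 0 -0.02 0 0 0" --pt "-1 0 0 -0.02 0 0 0"

```text
clock: 5.02
tcp_pos: [494.9, 178.0, 126.0]
orientation: [[0.152, 0.988, -0.0], [0.988, -0.152, -0.0], [-0.0, -0.0, -1.0]]
force: [0.3, -0.3, -1.9]
finger_gap: 50.1
grasp_force: 24.9
```

```bash
python3 - <<'E'
from h import *
plan((478,13,126),-8.8)
d=cap('wrist'); d=cap('top','t2.png')
E
```

```text
[-0.1657, 0.0085, 0.0] [-0.0001, 0.0, 0.0006]
```

View pics/t2.png

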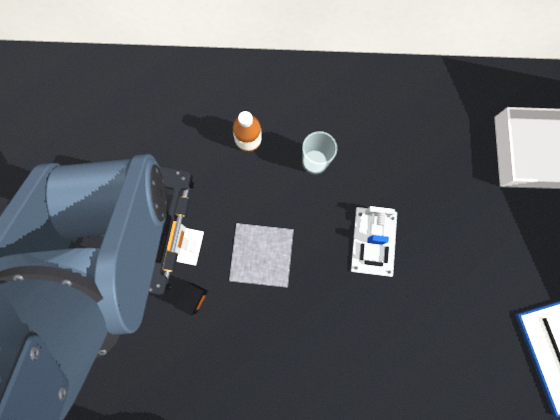

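The orange cassette hangs in the gripper at (175,235), and the mat is clear, centred at (262,255), i.e. about (477,17) mm.

send_rows --pt "-1 -0.015 0.001 0 0 0 0" --pt "-1 -0.045 0.002 0 0 0 0" --pt "-1 -0.08 0.004 0 0 0 0" --pt "-1 -0.115 0.006 0 0 0 0" --pt "-1 -0.145 0.008 0 0 0 0"

```text
clock: 5.53
tcp_pos: [479.7, 32.1, 124.9]
orientation: [[0.152, 0.988, -0.003], [0.988, -0.152, 0.0], [-0.0, -0.003, -1.0]]
force: [-0.5, -0.6, -0.8]
finger_gap: 49.5
grasp_force: 24.9
```

send_rows --pt "-1 -0.013 0 0 0 0 0" --pt "-1 -0.018 0 0.005 0 0 0" --pt "-1 -0.018 0 0.025 0 0 0" --pt "-1 -0.018 0 0.05 0 0 0" --pt "-1 -0.018 0 0.07 0 0 0"

```text
clock: 5.95
tcp_pos: [477.7, 16.3, 54.2]
orientation: [[0.153, 0.988, -0.001], [0.988, -0.153, 0.001], [0.0, -0.001, -1.0]]
force: [0.4, -0.0, -1.5]
finger_gap: 49.8
grasp_force: 24.9
```

send_rows --pt "-1 0 0 0.012 0 0 0" --pt "-1 0 0 0.018 0 0 0" --pt "-1 0 0 0.022 0 0 0" --pt "-1 0 0 0.022 0 0 0" --pt "-1 0 0 0.022 0 0 0"

```text
clock: 6.37
tcp_pos: [478.4, 16.1, 34.0]
orientation: [[0.152, 0.988, 0.0], [0.988, -0.152, 0.0], [0.0, 0.0, -1.0]]
force: [0.1, -0.5, -2.2]
finger_gap: 49.9
grasp_force: 24.9
```

send_rows --pt "-1 0 0 0.004 0 0 0" --pt "-1 0 0 0.007 0 0 0" --pt "-1 0 0 0.008 0 0 0" --pt "-1 0 0 0.0085 0 0 0" --pt "-1 0 0 0.0085 0 0 0"

```text
clock: 6.78
tcp_pos: [478.2, 15.7, 25.5]
orientation: [[0.152, 0.988, 0.0], [0.988, -0.152, -0.0], [0.0, 0.0, -1.0]]
force: [0.3, -0.5, -2.1]
finger_gap: 50.3
grasp_force: 24.9
```

send_rows --pt "-1 0 0 0.0005 0 0 0" --pt "-1 0 0 0.0005 0 0 0" --pt "-1 0 0 0.0005 0 0 0"

```text
clock: 7.03
tcp_pos: [478.3, 15.7, 25.2]
orientation: [[0.152, 0.988, 0.0], [0.988, -0.152, -0.0], [-0.0, 0.0, -1.0]]
force: [-0.0, -0.4, -0.5]
finger_gap: 49.7
grasp_force: 24.9
```

send_rows --pt "-1 0 0 0.0004 0 0 0" --pt "-1 0 0 0.0004 0 0 0" --pt "1 0 0 0.0004 0 0 0" --pt "1 0 0 0.0004 0 0 0" --pt "1 0 0 0.0004 0 0 0"

```text
clock: 7.45
tcp_pos: [478.3, 15.7, 24.6]
orientation: [[0.152, 0.988, 0.0], [0.988, -0.152, -0.0], [0.0, 0.0, -1.0]]
force: [0.3, -0.3, 0.3]
finger_gap: 62.6
grasp_force: 0.0
```

send_rows --pt "1 0 0 0 0 0 0" --pt "1 0 0 0 0 0 0" --pt "1 0 0 0 0 0 0" --pt "1 0 0 0 0 0 0" --pt "1 0 0 0 0 0 0"

```text
clock: 7.87
tcp_pos: [478.2, 15.8, 24.5]
orientation: [[0.152, 0.988, -0.0], [0.988, -0.152, 0.0], [0.0, -0.0, -1.0]]
force: [-0.2, 0.6, -0.3]
finger_gap: 86.0
grasp_force: 0.0
```

```bash
python3 - <<'E'
from h import *
s=status.read_state();print(s['tcp_pos'],s['finger_gap'],s['force'])
E
```

```text
[478.15797595  15.76770606  24.51015358] 86.03976416342067 [-0.16508632  0.58060455 -0.25879106]
```

send_rows --pt "1 0 0 -0.01 0 0 0" --pt "1 0 0 -0.035 0 0 0" --pt "1 0 0 -0.065 0 0 0" --pt "1 0 0 -0.095 0 0 0" --pt "1 0 0 -0.12 0 0 0"

```text
clock: 8.28
tcp_pos: [478.2, 15.8, 146.9]
orientation: [[0.152, 0.988, 0.001], [0.988, -0.152, -0.0], [-0.0, 0.001, -1.0]]
force: [0.9, 0.0, 1.2]
finger_gap: 87.1
grasp_force: 0.0
```

send_rows --pt "1 0 0 0 0 0 0.11" --pt "1 0 0 0 0 0 0.22" --pt "1 0 0 0 0 0 0.33" --pt "1 0 0 0 0 0 0.44" --pt "1 0 0 0 0 0 0.55"

```text
clock: 8.7
tcp_pos: [478.0, 15.8, 145.4]
orientation: [[0.651, 0.759, 0.001], [0.759, -0.651, -0.0], [0.0, 0.001, -1.0]]
force: [-0.1, 0.1, -0.3]
finger_gap: 87.1
grasp_force: 0.0
```

send_rows --pt "1 0 0 0 0 0 0.11" --pt "1 0 0 0 0 0 0.22" --pt "1 0 0 0 0 0 0.33" --pt "1 0 0 0 0 0 0.44" --pt "1 0 0 0 0 0 0.55"

```text
clock: 9.12
tcp_pos: [477.9, 15.8, 145.3]
orientation: [[0.952, 0.307, 0.0], [0.307, -0.952, -0.0], [0.0, 0.0, -1.0]]
force: [-0.1, 0.2, -0.0]
finger_gap: 86.8
grasp_force: 0.0
```

send_rows --pt "1 0 0 0 0 0 0.11" --pt "1 0 0 0 0 0 0.22" --pt "1 0 0 0 0 0 0.33" --pt "1 0 0 0 0 0 0.44" --pt "1 0 0 0 0 0 0.471"

```text
clock: 9.53
tcp_pos: [478.0, 15.8, 145.3]
orientation: [[0.988, -0.157, 0.0], [-0.157, -0.988, -0.0], [0.0, 0.0, -1.0]]
force: [0.1, 0.8, -0.1]
finger_gap: 86.9
grasp_force: 0.0
```

send_rows --pt "1 0 0 0 0 0 0" --pt "1 0 0 0 0 0 0"

```text
clock: 9.7
tcp_pos: [478.1, 15.8, 145.1]
orientation: [[0.988, -0.151, 0.0], [-0.151, -0.988, -0.0], [0.0, -0.0, -1.0]]
force: [0.4, -1.1, 0.3]
finger_gap: 87.2
grasp_force: 0.0
```

```bash
python3 - <<'E'
from h import *
d=cap('wrist','w2.png'); print(proj(d,(478,16,63)))
c=blob(d,(8,150,120),(32,255,255),(180,120,380,240)); print(c.min(0),c.max(0),*rect(d,c,63))
plan((478.3,15.8,18.5),-98.8)
E
```

```text
[273.83793843 211.46269935]
[248. 174.] [301. 239.] [480.9  15.3] [35.9 45. ] 171.2
[0.0002, -0.0, 0.1265] [-0.0, -0.0003, 0.0014]
```

View pics/w2.png

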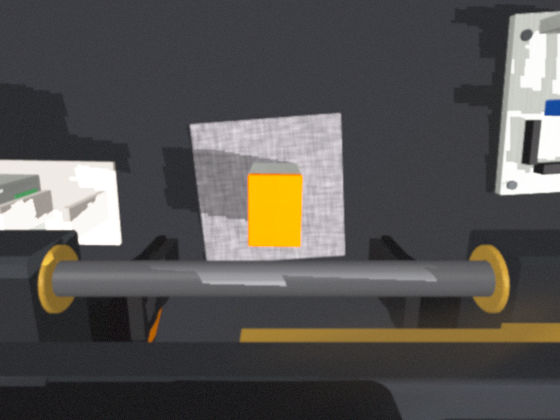

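The cassette stands upright on the mat at (275,209), with its long axis square to the finger line and nothing near the fingers.

send_rows --pt "1 0 0 0.015 0 0 0" --pt "1 0 0 0.045 0 0 0" --pt "1 0 0 0.075 0 0 0" --pt "1 0 0 0.1 0 0 0" --pt "1 0 0 0.115 0 0 0"

```text
clock: 10.17
tcp_pos: [477.1, 15.9, 27.6]
orientation: [[0.988, -0.152, -0.003], [-0.152, -0.988, 0.001], [-0.003, -0.0, -1.0]]
force: [-0.0, -0.6, -0.3]
finger_gap: 87.0
grasp_force: 0.0
```

send_rows --pt "1 0 0 0.008 0 0 0" --pt "1 0 0 0.0115 0 0 0" --pt "1 0 0 0.0115 0 0 0" --pt "-1 0 0 0.0115 0 0 0" --pt "-1 0 0 0.0115 0 0 0" --newtons 45

```text
clock: 10.58
tcp_pos: [479.0, 15.6, 19.0]
orientation: [[0.988, -0.152, 0.002], [-0.152, -0.988, -0.0], [0.002, 0.0, -1.0]]
force: [0.3, -0.0, -0.4]
finger_gap: 80.0
grasp_force: 0.0
```

send_rows --pt "-1 0 0 0 0 0 0" --pt "-1 0 0 0 0 0 0" --pt "-1 0 0 0 0 0 0" --pt "-1 0 0 0 0 0 0" --pt "-1 0 0 0 0 0 0"

```text
clock: 11.0
tcp_pos: [478.3, 15.7, 18.3]
orientation: [[0.988, -0.153, 0.0], [-0.153, -0.988, -0.0], [0.0, 0.0, -1.0]]
force: [-0.5, 0.9, 0.2]
finger_gap: 48.2
grasp_force: 0.0
```

send_rows --pt "-1 0 0 0 0 0 0" --pt "-1 0 0 0 0 0 0" --pt "-1 0 0 0 0 0 0"

```text
clock: 11.25
tcp_pos: [478.2, 15.7, 18.1]
orientation: [[0.988, -0.153, 0.0], [-0.153, -0.988, -0.0], [0.0, 0.0, -1.0]]
force: [-0.2, 0.5, 1.5]
finger_gap: 35.6
grasp_force: 45.0
```

send_rows --pt "-1 0 0 -0.008 0 0 0" --pt "-1 0 0 -0.03 0 0 0" --pt "-1 0 0 -0.06 0 0 0" --pt "-1 0 0 -0.09 0 0 0" --pt "-1 0 0 -0.11 0 0 0"

```text
clock: 11.67
tcp_pos: [478.5, 15.8, 130.5]
orientation: [[0.988, -0.153, 0.002], [-0.153, -0.988, -0.0], [0.002, -0.0, -1.0]]
force: [1.0, 0.1, -1.7]
finger_gap: 35.9
grasp_force: 45.0
```

send_rows --pt "-1 0 0 -0.012 0 0 0" --pt "-1 0 0 -0.012 0 0 0" --pt "-1 0 0 -0.012 0 0 0"

```text
clock: 11.92
tcp_pos: [478.2, 15.8, 140.7]
orientation: [[0.988, -0.153, 0.001], [-0.153, -0.988, -0.0], [0.001, 0.0, -1.0]]
force: [0.3, 0.1, -1.1]
finger_gap: 35.5
grasp_force: 45.0
```

```bash
python3 - <<'E'
from h import *
s=status.read_state();print(s['tcp_pos'],s['finger_gap'],s['force'])
plan((465,-130,140),-95.5)
E
```

```text
[478.23755709  15.78775168 140.68279591] 35.45461502251976 [ 0.25866259  0.07795466 -1.11487429]
[0.0092, 0.1461, 0.0007] [0.0001, -0.0014, -0.0571]
```

send_rows --pt "-1 0.001 0.015 0 0 0 -0.011" --pt "-1 0.003 0.045 0 0 0 -0.023" --pt "-1 0.005 0.08 0 0 0 -0.034" --pt "-1 0.007 0.115 0 0 0 -0.046" --pt "-1 0.009 0.14 0 0 0 -0.057"

```text
clock: 12.33
tcp_pos: [464.6, -125.8, 138.6]
orientation: [[0.995, -0.096, -0.003], [-0.096, -0.995, 0.001], [-0.003, -0.001, -1.0]]
force: [0.3, 1.4, -1.8]
finger_gap: 35.7
grasp_force: 45.0
```

send_rows --pt "-1 0 0.006 0 0 0 0" --pt "-1 0 0.006 0 0 0 0" --pt "-1 0 0.006 0 0 0 0"

```text
clock: 12.58
tcp_pos: [464.0, -129.2, 138.9]
orientation: [[0.995, -0.097, -0.003], [-0.097, -0.995, 0.002], [-0.003, -0.002, -1.0]]
force: [-0.6, 0.0, -1.2]
finger_gap: 35.9
grasp_force: 45.0
```

```bash
python3 - <<'E'
from h import *
d=cap('wrist','w3.png')
H=(514.7-17.5*.9954,-215+17.5*.0958)
print(H,proj(d,(*H,8)))
c=blob(d,(105,150,80),(125,255,255)); print(c.min(0),c.max(0),*rect(d,c,57))
c=blob(d,(0,0,150),(179,50,255),(320,0,560,250)); print(c.min(0),c.max(0),*rect(d,c,8))
s=status.read_state();print(s['tcp_pos'],yaw())
E
```

```text
(497.2805000000001, -213.3235) [378.67127555 142.64770526]
[360. 116.] [424. 135.] [ 512.7 -209. ] [11.8 40.6] 84.4
[321.  19.] [446. 208.] [ 514.9 -214.3] [ 86.2 139.6] 174.4
[ 464.06311083 -128.58358448  139.12708409] -95.51045072974105
```

View pics/w3.png

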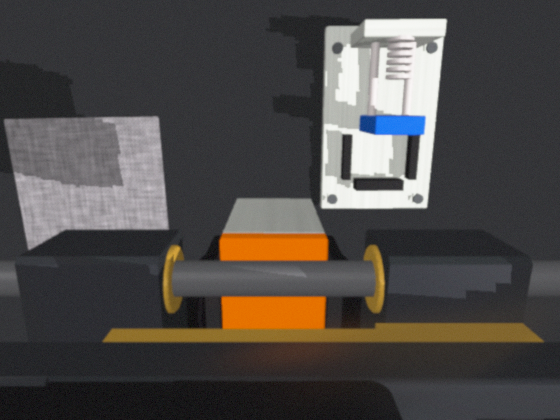

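The wrist view shows the holder's plate (320–446, 27–208), lip (378,184), cheeks (347,157)/(412,157) and blue jaw (393,125). I'll verify the pocket from the lip and cheeks.

```bash
python3 - <<'E'
from h import *
d=cap('wrist')
g=cv2.cvtColor(d['pixels'],cv2.COLOR_RGB2GRAY); m=(g<60).astype(np.uint8)*255
k=np.zeros_like(m);k[128:196,338:424]=1;m*=k
ex=np.array([np.cos(np.radians(-5.5)),np.sin(np.radians(-5.5))]);ey=np.array([-ex[1],ex[0]])
H=np.array([497.4,-213.2])
for c in cv2.findContours(m,cv2.RETR_EXTERNAL,cv2.CHAIN_APPROX_NONE)[0]:
    if cv2.contourArea(c)<60: continue
    c=c[:,0].astype(float); 
    for z in(18,20):
        P=np.array([ray(d,u,v,z)[:2] for u,v in c])-H; h=np.c_[P@ex,P@ey]; print(z,c.mean(0).round(),h.min(0).round(1),h.max(0).round(1),*rect(d,c,z)[1:])
t=status.read_state()['tcp_pos']; print(t)
E
```

```text
18 [378. 184.] [-33.6 -16.7] [-26.6  19.4] [ 7.  36.1] 84.5
20 [378. 184.] [-33.2 -16. ] [-26.2  19.8] [ 7.  35.9] 84.5
18 [412. 156.] [-25.1 -26.2] [  5.8 -18.9] [ 7.3 30.8] 174.3
20 [412. 156.] [-24.7 -25.5] [  5.9 -18.2] [ 7.2 30.6] 174.3
18 [346. 157.] [-25.8  24. ] [ 5.8 29.5] [ 5.5 31.6] 174.7
20 [346. 157.] [-25.5  24.4] [ 5.9 29.9] [ 5.5 31.4] 174.7
[ 464.29621582 -128.35102295  139.36664509]
```

```bash
python3 - <<'E'
from h import *
plan((477.5,-209.5,100),-95.5); plan((477.5,-209.5,40),-95.5)
E
```

```text
[0.021, 0.0796, 0.0392] [-0.0014, 0.0023, 0.0007]
[0.0211, 0.0797, 0.0992] [-0.0014, 0.0023, 0.0007]
```

send_rows --pt "-1 0.004 0.015 0 0 0 0" --pt "-1 0.012 0.04 0 0 0 0" --pt "-1 0.018 0.065 0.01 0 0 0" --pt "-1 0.0205 0.078 0.025 0 0 0" --pt "-1 0.0205 0.08 0.039 0 0 0"

```text
clock: 13.1
tcp_pos: [479.8, -213.3, 101.0]
orientation: [[0.995, -0.096, 0.003], [-0.096, -0.995, -0.003], [0.004, 0.002, -1.0]]
force: [0.8, 0.2, -0.9]
finger_gap: 35.9
grasp_force: 45.0
```

send_rows --pt "-1 0 0 0.0 0 0 0" --pt "-1 0 0 0 0 0 0" --pt "-1 0 0 0 0 0 0"

```text
clock: 13.35
tcp_pos: [477.9, -210.1, 101.3]
orientation: [[0.996, -0.094, -0.0], [-0.094, -0.996, 0.001], [-0.001, -0.001, -1.0]]
force: [0.4, 0.5, -1.3]
finger_gap: 35.9
grasp_force: 45.0
```

```bash
python3 - <<'E'
from h import *
d=cap('wrist')
plan((477.5,-209.5,40),-95.5)
s=cap('scene'); t=cap('top')
a=cv2.resize(s['pixels'][200:360,80:260],None,fx=2.2,fy=2.2)
b=cv2.resize(d['pixels'],(int(560*352/420),352))
cv2.imwrite('pics/c4.png',np.hstack([a,b[:a.shape[0]]])[:,:800,::-1])
E
```

```text
[-0.0008, -0.0008, 0.0617] [0.0, -0.0004, 0.0015]
```

View pics/c4.png

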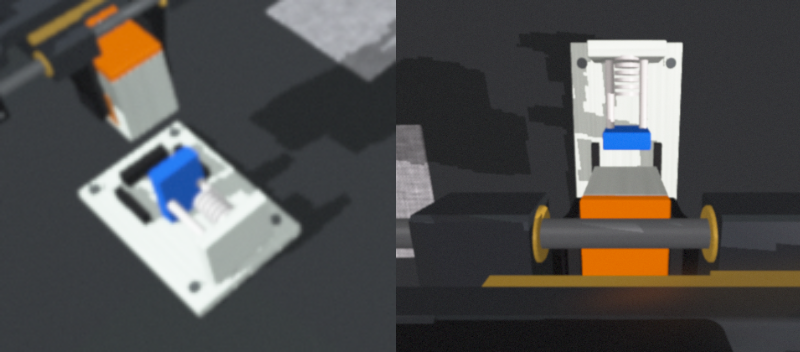

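Left: cassette upright behind the lip at (140,85). Right: jaw (627,138) nearly in line with the cassette (625,235). One numeric check of the lateral alignment, in tool axes.

```bash
python3 - <<'E'
from h import *
d=cap('wrist'); s=status.read_state(); R=s['orientation'];p=s['tcp_pos']
def lat(c,z):
    q=np.array([ray(d,u,v,z) for u,v in c])-p; q=q@R; return q[:,:2].min(0).round(1),q[:,:2].max(0).round(1)
c=blob(d,(105,150,80),(125,255,255),(200,100,420,240)); print('jaw z57',lat(c,57))
c=blob(d,(8,150,120),(32,255,255),(180,225,380,330)); print('cas',lat(c,p[2]+45),c.min(0),c.max(0))
m=((d['pixels'].max(2)<60)*255).astype(np.uint8); k=np.zeros_like(m);k[150:205,225:330]=1;m*=k
for c in cv2.findContours(m,cv2.RETR_EXTERNAL,cv2.CHAIN_APPROX_NONE)[0]:
    if cv2.contourArea(c)>40: print('cheek',lat(c[:,0].astype(float),18),c[:,0].mean(0))
E
```

```text
jaw z57 (array([ 28.7, -16. ]), array([44.2, 15.2]))
cas (array([ -8.7, -33.6]), array([ 4. , 26.9])) [180. 296.] [352. 329.]
cheek (array([ 6.7, 21.5]), array([26.4, 26.4])) [310.41176471 185.83823529]
cheek (array([  6.7, -27.7]), array([ 26.4, -22.9])) [236.13432836 185.62686567]
```

send_rows --pt "-1 -0.002 0 0.005 0 0 0.001" --pt "-1 -0.003 -0.0005 0.02 0 0 0.001" --pt "-1 -0.003 -0.0005 0.04 0 0 0.001" --pt "-1 -0.003 -0.0005 0.055 0 0 0.001" --pt "-1 -0.003 -0.0005 0.0615 0 0 0.001"

```text
clock: 13.97
tcp_pos: [473.9, -210.0, 38.0]
orientation: [[0.995, -0.097, -0.002], [-0.097, -0.995, 0.002], [-0.003, -0.001, -1.0]]
force: [0.5, 0.1, -1.3]
finger_gap: 35.9
grasp_force: 45.0
```

send_rows --pt "-1 0 0 0 0 0 0" --pt "-1 0 0 0 0 0 0" --pt "-1 0 0 0 0 0 0"

```text
clock: 14.22
tcp_pos: [475.4, -211.1, 40.2]
orientation: [[0.995, -0.097, 0.001], [-0.097, -0.995, -0.001], [0.001, 0.001, -1.0]]
force: [0.9, -0.2, -1.8]
finger_gap: 35.5
grasp_force: 45.0
```

```bash
python3 - <<'E'
from h import *
d=cap('wrist'); s=status.read_state(); R=s['orientation'];p=s['tcp_pos']; print(p,yaw(),R[:,2])
c=blob(d,(105,150,80),(125,255,255),(150,20,450,300)); q=(np.array([ray(d,u,v,57) for u,v in c])-p)@R; print(q.min(0),q.max(0))
E
```

```text
[ 475.53586714 -211.20190821   40.4002424 ] -95.56711036942556 [ 0.00153909 -0.00113366 -0.99999817]
[ 31.54915074 -16.64204013 -16.5632715 ] [ 47.88395238  14.63520069 -16.51296155]
```

send_rows --pt "-1 0.002 -0.0008 0 0 0 0" --pt "-1 0.005 -0.0008 0 0 0 0" --pt "-1 0.008 -0.0008 0 0 0 0" --pt "-1 0.01 -0.0008 0 0 0 0" --pt "-1 0.012 -0.0008 0 0 0 0" --newtons 55

```text
clock: 14.68
tcp_pos: [485.5, -210.5, 39.6]
orientation: [[0.995, -0.096, -0.003], [-0.096, -0.995, 0.001], [-0.003, -0.001, -1.0]]
force: [-5.2, -0.5, 1.0]
finger_gap: 36.0
grasp_force: 55.0
```

send_rows --pt "-1 0.003 0 0 0 0 0" --pt "-1 0.006 0 0 0 0 0" --pt "-1 0.009 0 0 0 0 0" --pt "-1 0.011 0 0 0 0 0" --pt "-1 0.012 0 0 0 0 0"

```text
clock: 15.1
tcp_pos: [495.9, -211.1, 39.2]
orientation: [[0.995, -0.096, -0.007], [-0.096, -0.995, 0.003], [-0.007, -0.002, -1.0]]
force: [-8.7, -1.2, 2.6]
finger_gap: 35.8
grasp_force: 55.0
```

send_rows --pt "-1 0 0 0 0 0 0" --pt "-1 0 0 0 0 0 0" --pt "-1 0 0 0 0 0 0"

```text
clock: 15.35
tcp_pos: [495.7, -211.1, 39.2]
orientation: [[0.995, -0.096, -0.007], [-0.096, -0.995, 0.003], [-0.007, -0.002, -1.0]]
force: [-7.6, -1.5, 1.9]
finger_gap: 35.5
grasp_force: 55.0
```

```bash
python3 - <<'E'
from h import *
d=cap('wrist'); s=status.read_state(); R=s['orientation'];p=s['tcp_pos']; print(p,yaw(),R[:,2],s['torque'])
c=blob(d,(105,150,80),(125,255,255),(150,20,450,300)); q=(np.array([ray(d,u,v,57) for u,v in c])-p)@R; print(q.min(0),q.max(0))
t=cap('scene')
a=cv2.resize(t['pixels'][200:360,80:260],None,fx=2.2,fy=2.2)
b=cv2.resize(d['pixels'],(469,352)); cv2.imwrite('pics/c5.png',np.hstack([a,b])[:,:800,::-1])
E
```

```text
[ 495.68966124 -211.10700393   39.1905529 ] -95.50673087186992 [-0.0067914   0.00290958 -0.99997271] [-0.19190914  1.2618206   0.08145312]
[ 25.39319938 -14.68481043 -18.13373899] [ 43.51442654  16.40825581 -17.95747492]
```

View pics/c5.png

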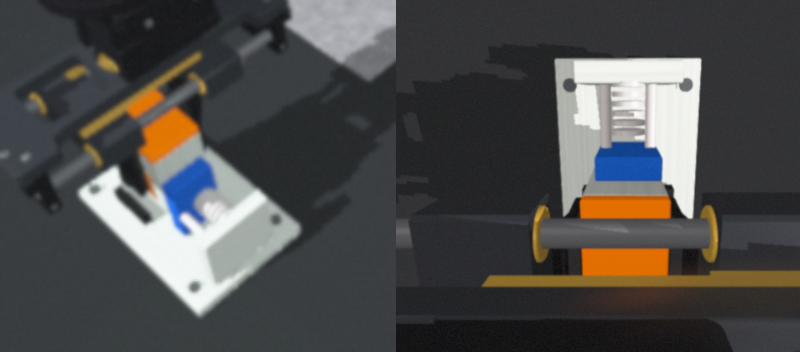

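The jaw is being pushed back squarely; the cassette (165,125 left; 625,235 right) stays upright. Arm compliance took about 4 mm, so I push a bit further before lowering.

send_rows --pt "-1 0.002 0.0003 0 0 0 0" --pt "-1 0.004 0.0003 0 0 0 0" --pt "-1 0.005 0.0003 0 0 0 0" --pt "-1 0.005 0.0003 0 0 0 0" --pt "-1 0.005 0.0003 0 0 0 0"

```text
clock: 15.87
tcp_pos: [499.8, -211.4, 39.1]
orientation: [[0.995, -0.096, -0.009], [-0.096, -0.995, 0.004], [-0.009, -0.003, -1.0]]
force: [-9.5, -0.4, 2.8]
finger_gap: 36.0
grasp_force: 55.0
```

```bash
python3 - <<'E'
from h import *
s=status.read_state(); print(s['tcp_pos'],s['force'],s['orientation'][:,2])
E
```

```text
[ 499.84862969 -211.42035614   39.07661825] [-9.51491997 -0.35553427  2.83326052] [-0.00851204  0.00386135 -0.99995632]
```

send_rows --pt "-1 0 0 0.002 0 0 0" --pt "-1 0 0 0.005 0 0 0" --pt "-1 0 0 0.008 0 0 0" --pt "-1 0 0 0.009 0 0 0" --pt "-1 0 0 0.01 0 0 0"

```text
clock: 16.28
tcp_pos: [499.5, -210.6, 28.9]
orientation: [[0.995, -0.096, -0.009], [-0.096, -0.995, 0.005], [-0.01, -0.004, -1.0]]
force: [-9.3, 1.7, 3.4]
finger_gap: 35.8
grasp_force: 55.0
```

send_rows --pt "-1 0 0 0.002 0 0 0" --pt "-1 0 0 0.004 0 0 0" --pt "-1 0 0 0.005 0 0 0" --pt "-1 0 0 0.005 0 0 0" --pt "-1 0 0 0.005 0 0 0"

```text
clock: 16.7
tcp_pos: [499.4, -210.5, 23.8]
orientation: [[0.995, -0.096, -0.009], [-0.096, -0.995, 0.005], [-0.01, -0.004, -1.0]]
force: [-8.2, 1.6, 2.5]
finger_gap: 35.4
grasp_force: 55.0
```

send_rows --pt "-1 0 0 0.0005 0 0 0" --pt "-1 0 0 0.001 0 0 0" --pt "-1 0 0 0.001 0 0 0"

```text
clock: 16.95
tcp_pos: [499.5, -210.6, 23.3]
orientation: [[0.995, -0.096, -0.009], [-0.096, -0.995, 0.005], [-0.01, -0.004, -1.0]]
force: [-9.1, 2.1, 5.7]
finger_gap: 36.1
grasp_force: 55.0
```

send_rows --pt "-1 0 0 0.001 0 0 0" --pt "-1 -0.001 0 0.001 0 0 0" --pt "-1 -0.0025 0 0.001 0 0 0" --pt "-1 -0.0035 0 0.001 0 0 0" --pt "-1 -0.0045 0 0.001 0 0 0"

```text
clock: 17.37
tcp_pos: [498.0, -210.6, 23.1]
orientation: [[0.995, -0.096, -0.003], [-0.096, -0.995, 0.003], [-0.003, -0.003, -1.0]]
force: [-3.1, 4.3, 6.8]
finger_gap: 35.3
grasp_force: 55.0
```

send_rows --pt "-1 0 0 0 0 0 0" --pt "-1 0 0 0 0 0 0"

```text
clock: 17.53
tcp_pos: [497.9, -210.6, 23.1]
orientation: [[0.995, -0.096, -0.003], [-0.096, -0.995, 0.003], [-0.003, -0.003, -1.0]]
force: [-5.0, 3.9, 7.3]
finger_gap: 35.6
grasp_force: 55.0
```

send_rows --pt "0.6 0 0 0 0 0 0" --pt "0.6 0 0 0 0 0 0" --pt "0.6 0 0 0 0 0 0" --pt "0.6 0 0 0 0 0 0" --pt "0.6 0 0 0 0 0 0"

```text
clock: 17.95
tcp_pos: [499.9, -213.1, 22.6]
orientation: [[0.995, -0.097, 0.001], [-0.097, -0.995, -0.001], [0.001, 0.0, -1.0]]
force: [-1.0, 0.3, -0.5]
finger_gap: 61.3
grasp_force: 0.0
```

send_rows --pt "0.6 0 0 0 0 0 0" --pt "0.6 0 0 0 0 0 0" --pt "0.6 0 0 0 0 0 0" --pt "0.6 0 0 0 0 0 0"

```text
clock: 18.28
tcp_pos: [499.4, -212.7, 22.5]
orientation: [[0.995, -0.097, 0.0], [-0.097, -0.995, 0.0], [0.0, -0.0, -1.0]]
force: [-1.1, 0.7, 0.5]
finger_gap: 69.1
grasp_force: 0.0
```

send_rows --pt "0.6 0 0 -0.01 0 0 0" --pt "0.6 0 0 -0.04 0 0 0" --pt "0.6 0 0 -0.08 0 0 0" --pt "0.6 0 0 -0.115 0 0 0" --pt "0.6 0 0 -0.15 0 0 0"

```text
clock: 18.7
tcp_pos: [499.0, -212.4, 174.8]
orientation: [[0.995, -0.097, 0.0], [-0.097, -0.995, -0.0], [0.0, 0.0, -1.0]]
force: [1.0, -0.9, -0.3]
finger_gap: 69.6
grasp_force: 0.0
```

send_rows --pt "0.6 -0.02 0 -0.02 0 0 0" --pt "0.6 -0.05 0 -0.03 0 0 0" --pt "0.6 -0.08 0 -0.04 0 0 0" --pt "0.6 -0.08 0 -0.04 0 0 0" --pt "0.6 -0.08 0 -0.04 0 0 0"

```text
clock: 19.12
tcp_pos: [418.9, -204.6, 213.9]
orientation: [[0.995, -0.098, 0.002], [-0.098, -0.995, -0.001], [0.002, 0.001, -1.0]]
force: [0.5, -1.1, 0.2]
finger_gap: 69.5
grasp_force: 0.0
```

```bash
python3 - <<'E'
from h import *
d=cap('wrist'); t=cap('scene'); T=cap('top','t9.png')
c=blob(d,(8,150,120),(32,255,255),(180,20,400,255)); print(c.min(0),c.max(0),*rect(d,c,68))
c=blob(t,(8,150,120),(32,255,255),(110,220,240,320)); print(*rect(t,c,68))
c=blob(d,(105,150,80),(125,255,255),(150,20,450,300)); print('jaw',*rect(d,c,57))
a=cv2.resize(t['pixels'][200:360,80:260],None,fx=2.2,fy=2.2)
b=cv2.resize(d['pixels'],(469,352)); cv2.imwrite('pics/c6.png',np.hstack([a,b])[:,:800,::-1])
E
```

```text
[248.  63.] [293. 129.] [ 495.1 -209.9] [36. 50.] 173.4
[ 497.8 -211.9] [39.3 54.8] 175.0
jaw [ 523.6 -210. ] [ 0.8 20. ] 84.3
```

View pics/c6.png

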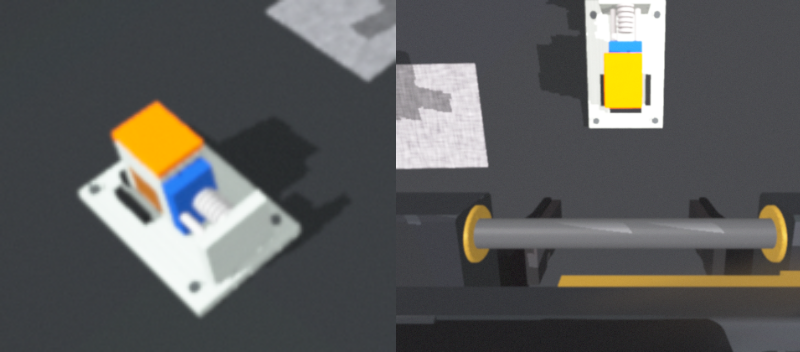

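The cassette stands between the cheeks against the lip with the jaw pressed on it; its top measures exactly 36×50 mm at 68 mm height.

```bash
python3 -c "
from station import order
print(order.close_job())"
```

```text
the job is handed in; nothing more can be done
None
```

The orange-topped cassette was set down on the mat and regripped by its window sides. It now stands upright in the holder pocket, clamped between the lip and the blue jaw, and the job was handed in at about 19 s.

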